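# Empty match box through the sprung flap of the recycling caddy

## Task

Put the empty match box into the white recycling caddy: with one finger push the green sprung flap down and hold it open, and with the other finger push the match box along the ledge and over its end, so that it drops in through the mouth. Then let the flap spring shut. Do not lift the match box or push it onto the shut flap, and leave everything else on the worktop where it is.

Things in the scene. Friction and masses are not known exactly. Their poses are not given: they have to be found in the camera images.
- caddy: White recycling caddy, fixed, 200 mm long (x), y = -90 to +83 mm wide, 156 high at its rim. Origin: on its underside, mid-length; z up; x is the way the match box is pushed, y to the left of that. Its deck, 150 mm up, has the ledge at right, near end (match box on it), the mouth beyond it, and the green flap over the mouth and along the whole left side. Inner floor 10 mm up. All x, y below are in this frame.
- flap (a joint): Green sprung flap, hinged along caddy x on its left (y = +75 mm, 148 mm up). 0 = shut, level with the deck; grows (rad, to 1.25) as its right side swings down into the caddy; its spring shuts it. Needs 0.07 N m at first, 0.2 at 1 rad. A 15 mm thick fingertip over the press line, 33 mm below the deck, opens it about 0.8; below 50 mm it could slip past the strip's edge. At 0.75 to 0.9 the box drops through freely.
- flap_press (a point): Point on top of the flap's press strip, moving with the flap; shut: caddy x = 0, y = +42, 150 mm up. The strip, with three thin dark lines, runs beside the ledge, x = -94 to +94 mm, y = +12 to +75 mm; a finger can press it anywhere along x and slide along it. From x = +23 mm on the flap also covers the mouth, to y = -59 mm.
- groove (a point): Middle of the ledge at deck height: caddy x = -38, y = -25, 150 mm up. The ledge is two white rails, x = -96 to +19 mm, with 6 mm guide lips (inner faces y = +7 and -57 mm). Between the rails is a finger groove, y = -42 to -8 mm, more than 100 mm deep and open to the mouth at its far end: a fingertip can hang in it and push the box from behind.
- mouth (a point): Centre of the mouth at deck height: caddy x = +58, y = 0, 150 mm up. The mouth begins at the ledge's end, x = +19 mm, ends at x = +96 mm, is y = -61 to +77 mm wide, and is covered by the flap while that is shut.
- box_mid (a point): Centre of the red and dark grey match box: 38 mm along caddy x, 58 mm across, 16 mm high, about 30 g, loose. At the start it lies flat on the ledge across the groove, its centre 158 mm above the worktop, 32 to 58 mm short of the ledge's end, about over the groove's middle (y = -25 mm).
- glazed_mug: Bystander: yellow-green and brown mug, 120 x 87 x 72 mm, loose; origin at the centre of its underside. To be left alone.
- gold_bowl: Bystander: little yellow bowl, 52 x 52 x 18 mm, loose; origin at the centre of its underside. To be left alone.
- sugar_canister: Bystander: black canister with a lid, 77 x 77 x 100 mm, loose; origin at the centre of its underside. To be left alone.
- milk_pitcher: Bystander: white pitcher, 74 x 98 x 98 mm, loose; origin at the centre of its underside. To be left alone.
- espresso_cup1: Bystander: cream espresso cup, 64 x 91 x 50 mm, loose; origin at the centre of its underside. To be left alone.
- kitchen_timer: Bystander: black and white twist timer, 63 x 63 x 54 mm, loose; origin at the centre of its underside. To be left alone.
- tea_light: Bystander: tea light, 38 x 38 x 15 mm, loose; origin at the centre of its underside. To be left alone.
Not all that is in view belongs to the job. Of the things like the part that bears box_mid, leave any that is blue, orange or turquoise; of the rest the larger one is meant.

How it is judged (in metres and radians):
On the way, in this order (a step that is already met when the one before it is completed fails the run):
1. a finger holds the flap open while the match box is still on the ledge (value of joint flap above 0.45 rad and contact force between the fingers and flap above 0.3 N and x of box_mid in the frame of caddy below 0.022 m and z of box_mid in the frame of caddy above 0.15 m), for 0.1 s.
2. the match box has dropped through the mouth while a finger still holds the flap open (value of joint flap above 0.45 rad and contact force between the fingers and flap above 0.3 N and z of box_mid in the frame of caddy below 0.13 m), for 0.04 s.
At the end, for the whole second after the job is handed in: The match box lies at rest inside the caddy (its centre within the walls and less than 100 mm above the worktop) and the flap is shut (within 0.06 rad) (x of box_mid in the frame of caddy between -0.096 and 0.096 m and y of box_mid in the frame of caddy between -0.086 and 0.079 m and z of box_mid in the frame of caddy between 0.005 and 0.1 m and value of joint flap below 0.06 rad and linear speed of match_box below 0.02 m/s); the robot touches nothing.
It fails at once if the match box is lifted (its centre more than 25 mm above where it lay on the ledge) (height (world z) of box_mid above 0.184 m).
It fails at once if the match box lies on the shut flap (its centre more than 12 mm past the end of the ledge, at deck height, with the flap less than 0.2 rad open) (x of box_mid in the frame of caddy above 0.031 m and z of box_mid in the frame of caddy above 0.145 m and value of joint flap below 0.2 rad).
It fails at once if another thing on the worktop is moved more than 20 mm (distance of any of glazed_mug, gold_bowl, sugar_canister, milk_pitcher, espresso_cup1, kitchen_timer, tea_light from where it was at the start of the episode above 0.02 m).
It also fails if it takes over 40 s, if anything falls off the work surface, if the arm or the gripper's body presses on something with over 40 N, if the wrist force passes 120 N, or if a joint passes its speed limit or range.

## Robot

A 7-joint arm with a two-finger parallel gripper is mounted at the origin on a cart in front of the work surface, level with it; the furniture and walls round the work are solid. World frame = base frame: x ahead of the robot, y to its left, z up, the work surface at z = 0. Lengths are in m, angles in degrees, forces in N, time in s.
With the tool pointing down it reaches from about 0.4 to 0.85 m from the base axis. Payload 4.5 kg.
Tool frame: the origin (TCP) lies at the very end of the fingers, on their centre line; the grasp point (between the pads) lies 19 mm behind it; z points along the fingers, y is the line along which they close (so a half turn about z gives the same grasp; the last joint's range is limited). The gripper opens to 85 mm and grips with 20 to 120 N. Pads are 22 mm wide; open, the fingers measure 114 mm over their backs; the gripper's body (76 mm by 85 mm) begins 54 mm behind the grasp point. The pads swing forward as they close: fully open they stand 13 mm farther back than shut.
Start: joints at [-72.548, 39.483, -11.15, 89.685, 9.013, 51.709, -12.324], TCP at [0.167, 0.602, 0.197] pointing down, gripper open.
Joint ranges: [-172.22, 172.22], [-26.19, 119.32], [-84.43, 86.54], [7.71, 146.69], [-57.33, 237.33], [2.42, 119.75], [-152.13, 152.13]. Speed limits (degrees/s): [147.25, 147.25, 180, 180, 180, 180, 180].

## Interface

Orientations are given as [roll, pitch, yaw] about the fixed x, y, z axes, in that order (R = Rz(yaw) Ry(pitch) Rx(roll)).
In Python, from plant import ctrl gives the robot as it stands.
- The arm moves only by the tool carry_out, never from a script. Its arguments are lists of equal length, an entry for each row: "linear": the shift along the tool's x, y, z in m, a list of three; "roll": the turn about the tool's z in rad. In form: {"linear": [[tx, ty, tz], ...], "roll": [roll, ...]}. A call has 1 to 5 rows; each row is the pose to reach, as a shift and turn from the pose commanded when the call began, along the tool's axes at that moment; what a row does not reach only later rows make up. A row lasts 1/8 s, in which the tool goes at most 62.5 mm and 10.7 degrees, less where a joint would pass 70% of its speed; a pose out of reach is approached as far as the arm can. A call with a gripper value outside its range is refused whole. "hand" is the opening in per cent of the stroke, from 0 (shut) to 100 (fully open), set as the call begins (left out, the last holds). The fingers move at their own pace and stop on an object; "squeeze" is the grip in N (left out, the last holds). Time passes only in rows, so rows that repeat a pose let the fingers close. It gives the time, the measured TCP pose, the force, the opening and the grip force at its end, in the units of the state.
- ctrl.state(): the state, without advancing time (a new reading comes with each control period).
- ctrl.capture(name): name is "side" or "top" or "wrist"; returns (picture, depth): 400x640x3 uint8, red, green, blue; 400x640 float32, m along the optical axis (not along the pixel's ray), 0 where there is no reading.
- ctrl.get_calibration(name): a dict with "camera_matrix" (3x3 intrinsics, pixels), "k1" (the pictures are not rectified: a ray, as slopes to the right and down, at radius r is drawn at 1 + k1 r^2 times it, then the intrinsics apply), "rvec" (rotation vector, rad) and "tvec" (3), from world to camera coordinates, as OpenCV has them. Camera axes: x right, y down, z forward; pixel columns grow to the right and rows downward; lengths in m; the calibration is good to about 2 mm. A picture is of the moment at which its call begins: read the wrist's pose just before it. get_calibration takes no time and is no camera call; for the wrist camera it gives the pose at the moment of the call.
- ctrl.job_done(): hands the job in; it is judged then, once.
Trained networks look in the newest picture that a camera, given by its name, has taken for a name from the list of things; names that differ only in an ending like _2 or _b are one class to them, and where a whole thing is asked for, a point or a joint stands for the part that bears it (a point fixed in the world has none). Each returns a list of dicts, best first, with "score" (0 to 1); they miss things now and then, are a little off and sometimes report something else, mostly with a low value. They report only what shows in the picture. A call takes as long as a camera call. They do not tell look-alikes from the thing itself.
- ctrl.recognise(label, camera): "box" ([left, top, right, bottom] in pixels, round what is visible of it).
- ctrl.trace(label, camera): "region" (400x640 bool, what is visible of it) and "box" ([left, top, right, bottom] in pixels, round what is visible of it).
- ctrl.landmark_of(label, camera): "point" ([column, row] in pixels: a listed point, or the origin of a listed thing).
The state is a dict: "clock": time; "joints": joint angles; "joint_velocities": joint speeds; "joint_torque": joint torques, N m; "tool_pos": TCP position; "eef_rot": TCP orientation; "contact_force": force on the tool from outside, world axes, zero at the start; "ft_torque": the same for the moment, N m; "finger_gap": finger opening in m; "grasp_force": force on a finger pad.
Only numpy, scipy, OpenCV 4.12 (cv2) and the standard library are available. Lean on these libraries where they do the work, as an engineer would, in place of code of your own. Each camera call takes 0.05 s, during which the arm holds its last target. There are 200 camera calls.

## Working session

There is one attempt and no reset: what is moved stays moved. The work goes in short steps, Python scripts to look and compute and a tool call to move; the robot and the scene stay as the last step left them, time stands still between calls to the robot, and variables do not carry over. Pictures are saved under pics/ and viewed, at most 10 in all, crops included, and the job is handed in when it is done.

Besides the shell and the picture viewer there is one more tool, called after ">>>" as name(argument=value, ...), one argument or row to a line, values as JSON. carry_out: Moves the arm, as the interface text tells. Its arguments: {"type":"object","properties":{"linear":{"type":"array","items":{"type":"array","items":{"type":"number"}}},"roll":{"type":"array","items":{"type":"number"}},"hand":{"type":"number"},"squeeze":{"type":"number"}},"required":["linear","roll"]}

```bash
mkdir -p pics
cat > h.py <<'E'
import numpy as np,cv2
from plant import ctrl
def cal(n):
    c=ctrl.get_calibration(n);K=np.array(c["camera_matrix"],float);R=cv2.Rodrigues(np.array(c["rvec"],float))[0]
    return K,float(c["k1"]),R,np.array(c["tvec"],float).ravel()
def ray(n,p,c=None):
    K,k1,R,t=c or cal(n)
    u=cv2.undistortPoints(np.array([[p]],float),K,np.array([k1,0,0,0,0.]))[0,0]
    return -R.T@t,R.T@np.array([u[0],u[1],1])
def atz(n,p,z,c=None):
    o,d=ray(n,p,c);return o+d*(z-o[2])/d[2]
def atd(n,p,dep,c=None):
    o,d=ray(n,p,c);return o+d*dep
def proj(n,P,c=None):
    K,k1,R,t=c or cal(n)
    return cv2.projectPoints(np.array(P,float).reshape(-1,3),cv2.Rodrigues(R)[0],t,K,np.array([k1,0,0,0,0.]))[0][:,0]
E
python3 - <<'E'
from h import *
for n in("top","side"):
    im,d=ctrl.capture(n);cv2.imwrite(f"pics/{n}0.png",im[:,:,::-1])
    for l in("caddy","flap_press","groove","mouth","box_mid"):
        z=dict(caddy=0,box_mid=.158).get(l,.15)
        for r in ctrl.landmark_of(l,n)[:3]:print(n,l,np.round(r["score"],2),np.round(r["point"]),atz(n,r["point"],z).round(3))
s=ctrl.state();print(s["tool_pos"],s["eef_rot"],s["finger_gap"],s["clock"])
E
```

```text
top caddy 0.81 [359. 219.] [0.455 0.174 0.   ]
top caddy 0.64 [263. 266.] [0.33  0.451 0.   ]
top caddy 0.58 [445. 204.] [ 0.494 -0.074  0.   ]
top flap_press 0.97 [352. 206.] [0.481 0.205 0.15 ]
top flap_press 0.65 [360. 237.] [0.405 0.188 0.15 ]
top flap_press 0.59 [445. 206.] [ 0.477 -0.024  0.15 ]
top groove 0.57 [363. 239.] [0.4   0.179 0.15 ]
top mouth 0.57 [382. 198.] [0.5   0.129 0.15 ]
top box_mid 0.76 [366. 230.] [0.42  0.174 0.158]
top box_mid 0.68 [290. 210.] [0.475 0.357 0.158]
top box_mid 0.6 [293. 246.] [0.386 0.352 0.158]
side caddy 0.83 [324. 254.] [ 0.457  0.181 -0.   ]
side flap_press 0.59 [324. 208.] [0.467 0.212 0.15 ]
side groove 0.9 [307. 221.] [0.402 0.182 0.15 ]
side mouth 0.64 [346. 222.] [0.492 0.132 0.15 ]
side box_mid 0.77 [317. 218.] [0.426 0.172 0.158]
side box_mid 0.65 [226. 228.] [0.2   0.237 0.158]
side box_mid 0.62 [278. 220.] [0.331 0.211 0.158]
[0.16718912 0.60224592 0.19681616] [1.79995562e+02 1.57486794e-05 1.64484920e+02] 0.08539289283525874 0.6
```

View pics/top0.png

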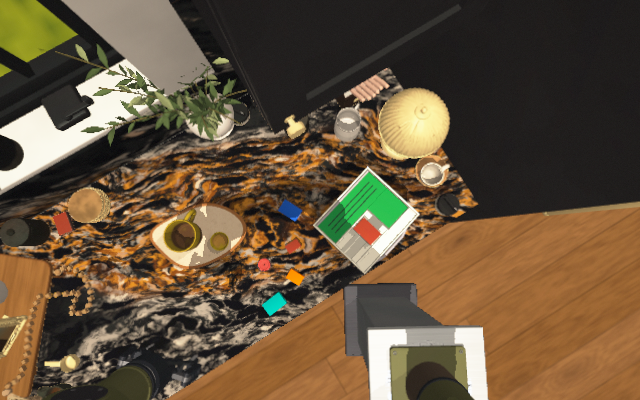

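View pics/side0.png

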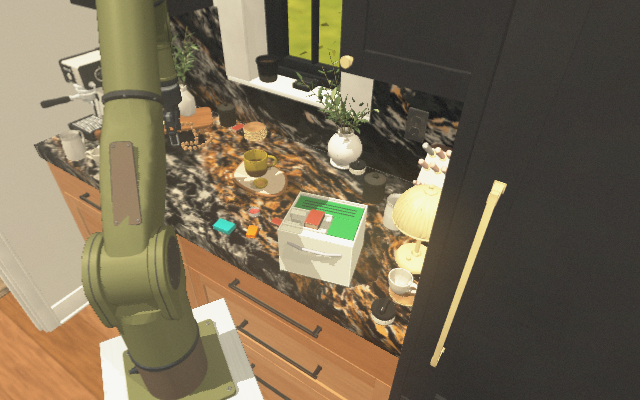

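Run:
```python
from h import *
from scipy.optimize import least_squares
im,d=ctrl.capture("top");c=cal("top")
hsv=cv2.cvtColor(im,cv2.COLOR_RGB2HSV)
m=cv2.inRange(hsv,(55,120,60),(80,255,255));m[:, :300]=0;m[:150]=0;m[280:]=0;m[:,430:]=0
# flap polygon in caddy frame
poly=np.array([[-94,75],[94,75],[94,-59],[23,-59],[23,12],[-94,12]])/1000.
def W(p,P,z):
    a=p[2];return np.c_[p[0]+P[:,0]*np.cos(a)-P[:,1]*np.sin(a),p[1]+P[:,0]*np.sin(a)+P[:,1]*np.cos(a),np.full(len(P),z)]
ys,xs=np.nonzero(m)
S=8
def mask(p):
    q=proj("top",W(p,poly,.15),c)
    o=np.zeros((400*4,640*4),np.uint8);cv2.fillPoly(o,[np.round((q+.5)*4*16-8).astype(int)],255,shift=4)
    return cv2.resize(o,(640,400),interpolation=cv2.INTER_AREA)/255.
red=cv2.inRange(hsv,(0,150,90),(6,255,255))|cv2.inRange(hsv,(174,150,90),(180,255,255))
mm=cv2.morphologyEx(m,cv2.MORPH_CLOSE,np.ones((5,5)))/255.
from scipy.optimize import minimize
best=None
for a in np.deg2rad([-60,-45,-30]):
    r=minimize(lambda p:((mask(p)-mm)**2).sum(),[.455,.178,a],method="Nelder-Mead",options=dict(initial_simplex=np.array([.455,.178,a])+np.array([[0,0,0],[.02,0,0],[0,.02,0],[0,0,.2]])))
    print(r.x,np.rad2deg(r.x[2]),r.fun)
    if best is None or r.fun<best.fun:best=r
p=best.x;np.save("caddy.npy",p)
big=cv2.resize(im[150:290,290:450],None,fx=5,fy=4.28)[:,:,::-1].copy()
big=cv2.resize(im[160:280,300:440],None,fx=5,fy=5)[:,:,::-1].copy()
def dr(P,z,col):
    q=((proj("top",W(p,np.array(P),z),c)+.5-[300,160])*5).astype(int);cv2.polylines(big,[q],True,col,1)
dr(poly,.15,(255,0,255));dr([[-.1,-.09],[.1,-.09],[.1,.083],[-.1,.083]],.156,(255,255,0))
cv2.imwrite("pics/c1.png",big)
# red region -> box
red[:160]=0;red[280:]=0;red[:,:340]=0;red[:,420:]=0
y,x=np.nonzero(red);P=np.array([atz("top",(u,v),.166,c) for u,v in zip(x,y)])
Q=(P[:,:2]-p[:2])@np.array([[np.cos(p[2]),-np.sin(p[2])],[np.sin(p[2]),np.cos(p[2])]])
print("red caddy",Q.min(0),Q.max(0),Q.mean(0),len(Q))
dd=d[170:270,320:415];print("z deck",[atd("top",(u,v),d[v,u],c).round(3) for u,v in((345,215),(390,205),(366,231))])
```

```text
[ 0.44877426  0.17365781 -0.78426387] -44.93500998294505 150.13934640522876
[ 0.44883045  0.17356336 -0.79358689] -45.46917945752063 154.91836985774702
[ 0.44862174  0.17386508 -0.78535181] -44.99734426426208 149.64915032679738
red caddy [-0.03824237 -0.05053747] [-0.0013386   0.00609635] [-0.01985876 -0.02162231] 353
z deck [array([0.459, 0.223, 0.151]), array([0.481, 0.111, 0.153]), array([0.418, 0.174, 0.166])]
```

View pics/c1.png

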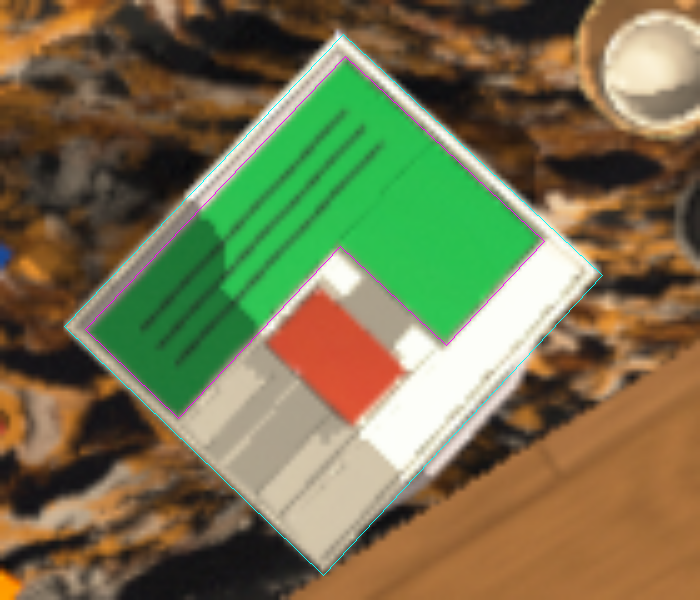

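>>> carry_out(
  linear=[
    [-0.01,-0.01,-0.04],
    [-0.04,-0.036,-0.07],
    [-0.075,-0.067,-0.08],
    [-0.11,-0.098,-0.08],
    [-0.145,-0.129,-0.08],
  ],
  roll=[0,0.1,0.2,0.3,0.4],
  hand=61,
)

```text
clock: 1.27
tool_pos: [0.2732, 0.438, 0.2772]
eef_rot: [179.9, -0.0, 141.4]
contact_force: [0.9, -0.1, 0.4]
finger_gap: 0.0522
grasp_force: 0.0
```

```bash
cat > go.py <<'E'
import sys
from h import *
from scipy.spatial.transform import Rotation as Rn
# usage: go.py cx cy z (caddy frame mm) -> needed shift in tool axes
s=ctrl.state();p=np.load("caddy.npy");c,a=np.array(s["tool_pos"]),p[2]
R=Rn.from_euler("xyz",s["eef_rot"],degrees=True).as_matrix()
M=np.array([[np.cos(a),-np.sin(a)],[np.sin(a),np.cos(a)]])
t=np.array([float(v) for v in sys.argv[1:4]])/1000
w=np.r_[p[:2]+M@t[:2],t[2]]
yaw=np.rad2deg(a)+180
print("tcp caddy",((c[:2]-p[:2])@M).round(4),c[2].round(4),"shift",(R.T@(w-c)).round(4),"roll",np.deg2rad((s["eef_rot"][2]-yaw+180)%360-180).round(3),
 "F",np.round(s["contact_force"],1),"gap",round(s["finger_gap"],4),"t",s["clock"])
E
python3 go.py -64 8.5 240
```

```text
tcp caddy [-0.3108  0.0627] 0.2772 shift [-0.2392 -0.0813  0.0371] roll 0.111 F [ 0.9 -0.1  0.4] gap 0.0522 t 1.275
```

>>> carry_out(
  linear=[
    [-0.05,-0.017,0.0],
    [-0.1,-0.034,0.0],
    [-0.15,-0.051,0.01],
    [-0.2,-0.068,0.025],
    [-0.239,-0.081,0.037],
  ],
  roll=[0.03,0.06,0.09,0.111,0.111],
)

```text
clock: 1.9
tool_pos: [0.4103, 0.225, 0.2396]
eef_rot: [180.0, 0.0, 135.1]
contact_force: [0.0, -0.2, 0.7]
finger_gap: 0.0517
grasp_force: 0.0
```

>>> carry_out(
  linear=[
    [0,0,0],
    [0,0,0],
  ],
  roll=[0,0],
)

```text
clock: 2.15
tool_pos: [0.4091, 0.228, 0.24]
eef_rot: [180.0, -0.0, 135.2]
contact_force: [-0.6, -0.2, 0.1]
finger_gap: 0.0519
grasp_force: 0.0
```

```bash
python3 go.py -64 8.5 190
python3 - <<'E'
from h import *
im,d=ctrl.capture("wrist");c=cal("wrist");p=np.load("caddy.npy")
o=im[:,:,::-1].copy();a=p[2]
def dr(P,z,col):
    P=np.array(P)/1000;W=np.c_[p[0]+P[:,0]*np.cos(a)-P[:,1]*np.sin(a),p[1]+P[:,0]*np.sin(a)+P[:,1]*np.cos(a),np.full(len(P),z)]
    cv2.polylines(o,[np.round(proj("wrist",W,c)).astype(int)],True,col,1)
dr([[-94,75],[94,75],[94,-59],[23,-59],[23,12],[-94,12]],.15,(255,0,255))
dr([[-96,-42],[19,-42],[19,-8],[-96,-8]],.15,(255,255,0))
dr([[-39,-51],[-1,-51],[-1,7],[-39,7]],.166,(255,255,255))
cv2.imwrite("pics/w1.png",o)
E
```

```text
tcp caddy [-0.0663  0.0103] 0.24 shift [-0.0023 -0.0019  0.05  ] roll 0.004 F [-0.6 -0.2  0.1] gap 0.0519 t 2.15
```

View pics/w1.png

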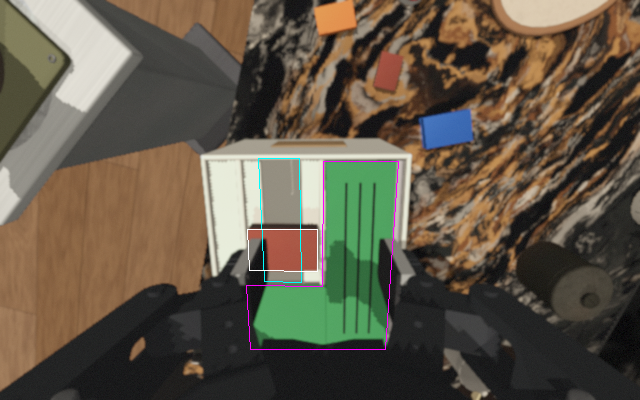

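>>> carry_out(
  linear=[
    [-0.002,-0.002,0.02],
    [-0.002,-0.002,0.04],
    [-0.002,-0.002,0.06],
    [-0.002,-0.002,0.075],
    [-0.002,-0.002,0.075],
  ],
  roll=[0.004,0.004,0.004,0.004,0.004],
)

```text
clock: 2.82
tool_pos: [0.4081, 0.2255, 0.1644]
eef_rot: [-179.9, -0.1, 135.1]
contact_force: [-0.3, -0.2, 0.6]
finger_gap: 0.0523
grasp_force: 0.0
```

```bash
python3 go.py -64 8.5 113
python3 - <<'E'
from h import *
im,d=ctrl.capture("wrist");cv2.imwrite("pics/w2.png",im[:,:,::-1])
E
```

```text
tcp caddy [-0.0652  0.0079] 0.1644 shift [-0.0012  0.0006  0.0514] roll 0.002 F [-0.3 -0.2  0.6] gap 0.0523 t 2.825
```

View pics/w2.png

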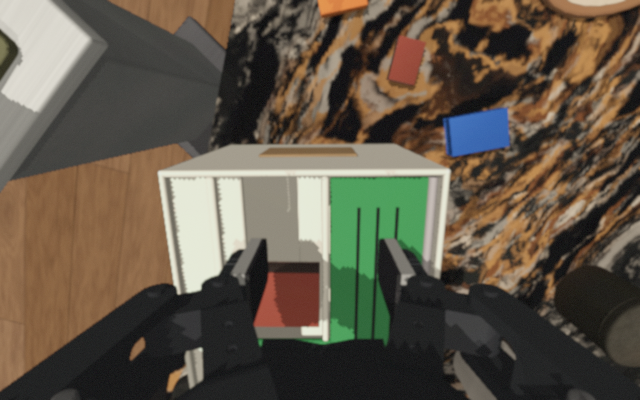

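Run:
```python
from h import *
im,d=ctrl.capture("wrist");c=cal("wrist");p=np.load("caddy.npy");a=p[2]
M=np.array([[np.cos(a),-np.sin(a)],[np.sin(a),np.cos(a)]])
s=ctrl.state();
def W(P): P=np.array(P)/1000;return np.c_[p[:2]+P[:,:2]@M.T,P[:,2]]
for z in(164,170):print(z,proj("wrist",W([[x,y,z] for x in(-76,-54) for y in(-33,-18,34,49)]),c).round())
o,_=ray("wrist",(320,200),c);print("cam caddy",(o[:2]-p[:2])@M,o[2])
for r in(240,246,252,260,270):
  print(r,[(u,*( (lambda w:np.r_[(w[:2]-p[:2])@M,w[2]])(atd("wrist",(u,r),d[r,u],c))*1000).round()) for u in range(230,272,5)])
```

```text
164 [[249. 210.]
 [275. 210.]
 [364. 210.]
 [390. 210.]
 [251. 245.]
 [276. 245.]
 [363. 245.]
 [388. 245.]]
170 [[247. 213.]
 [273. 213.]
 [366. 213.]
 [392. 213.]
 [249. 249.]
 [275. 249.]
 [364. 249.]
 [390. 249.]]
cam caddy [-0.13164454  0.00945997] 0.34249715959832416
240 [(230, np.float64(-51.0), np.float64(-50.0), np.float64(150.0)), (235, np.float64(-52.0), np.float64(-46.0), np.float64(151.0)), (240, np.float64(-51.0), np.float64(-43.0), np.float64(150.0)), (245, np.float64(-51.0), np.float64(-41.0), np.float64(148.0)), (250, np.float64(-76.0), np.float64(-23.0), np.float64(209.0)), (255, np.float64(-76.0), np.float64(-21.0), np.float64(209.0)), (260, np.float64(-75.0), np.float64(-19.0), np.float64(208.0)), (265, np.float64(-75.0), np.float64(-16.0), np.float64(208.0)), (270, np.float64(7.0), np.float64(-48.0), np.float64(10.0))]
246 [(230, np.float64(-47.0), np.float64(-50.0), np.float64(150.0)), (235, np.float64(-48.0), np.float64(-47.0), np.float64(151.0)), (240, np.float64(-47.0), np.float64(-43.0), np.float64(151.0)), (245, np.float64(-47.0), np.float64(-41.0), np.floa
[... 1368 characters left out ...]
np.float64(-66.0), np.float64(-16.0), np.float64(209.0)), (270, np.float64(31.0), np.float64(-49.0), np.float64(11.0))]
270 [(230, np.float64(-72.0), np.float64(-26.0), np.float64(230.0)), (235, np.float64(-76.0), np.float64(-22.0), np.float64(237.0)), (240, np.float64(-76.0), np.float64(-20.0), np.float64(237.0)), (245, np.float64(-76.0), np.float64(-18.0), np.float64(237.0)), (250, np.float64(-76.0), np.float64(-17.0), np.float64(237.0)), (255, np.float64(-72.0), np.float64(-17.0), np.float64(229.0)), (260, np.float64(-68.0), np.float64(-16.0), np.float64(222.0)), (265, np.float64(-61.0), np.float64(-17.0), np.float64(209.0)), (270, np.float64(-38.0), np.float64(-22.0), np.float64(165.0))]
```

Run:
```python
from h import *
im,d=ctrl.capture("side");c=cal("side")
p=np.load("caddy.npy");a=p[2];M=np.array([[np.cos(a),-np.sin(a)],[np.sin(a),np.cos(a)]])
def W(P): P=np.array(P)/1000;return np.c_[p[:2]+P[:,:2]@M.T,P[:,2]]
print(proj("side",W([[-65,-25,164],[-65,41,164],[-65,-25,208]]),c).round())
A=im[150:270,250:390,::-1];cv2.imwrite("pics/s2.png",cv2.resize(A,None,fx=5,fy=5))
```

```text
[[298. 214.]
 [307. 200.]
 [298. 201.]]
```

View pics/s2.png

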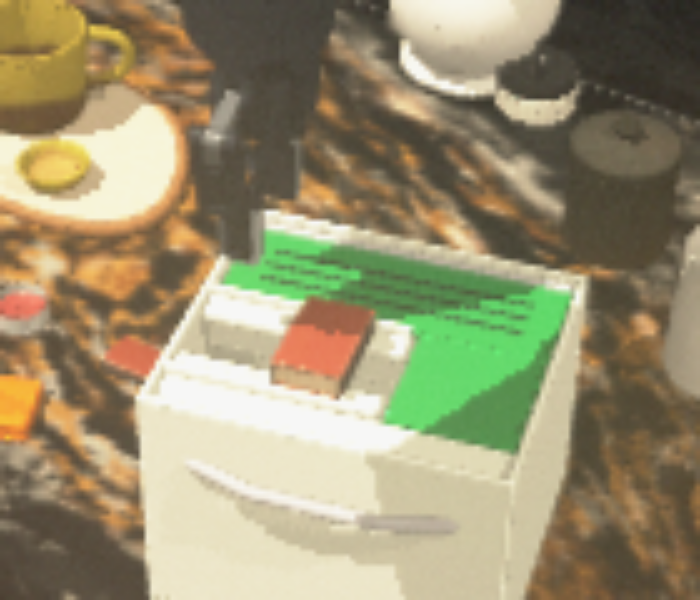

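>>> carry_out(
  linear=[
    [-0.001,0.001,0.005],
    [-0.001,0.001,0.01],
    [-0.001,0.001,0.015],
    [-0.001,0.001,0.02],
    [-0.001,0.001,0.02],
  ],
  roll=[0,0,0,0,0],
)

```text
clock: 3.6
tool_pos: [0.4104, 0.2241, 0.1443]
eef_rot: [-179.9, -0.0, 135.0]
contact_force: [-1.1, -0.6, 0.6]
finger_gap: 0.0524
grasp_force: 0.0
```

```bash
python3 go.py -64 8.5 113
python3 - <<'E'
from h import *
im,d=ctrl.capture("wrist");c=cal("wrist")
p=np.load("caddy.npy");a=p[2];M=np.array([[np.cos(a),-np.sin(a)],[np.sin(a),np.cos(a)]])
f=lambda w:(np.r_[(w[:2]-p[:2])@M,w[2]]*1000).round()
for uv in((345,200),(370,200),(400,200),(410,200),(345,260)):print(uv,f(atd("wrist",uv,d[uv[1],uv[0]],c)))
cv2.imwrite("pics/w3.png",im[:,:,::-1])
E
```

```text
tcp caddy [-0.0626  0.0085] 0.1443 shift [0.0014 0.     0.0313] roll -0.0 F [-1.1 -0.6  0.6] gap 0.0524 t 3.6
(345, 200) [-82.  22. 150.]
(370, 200) [-82.  36. 151.]
(400, 200) [-130.   10.  322.]
(410, 200) [-82.  58. 151.]
(345, 260) [-46.  23. 150.]
```

View pics/w3.png

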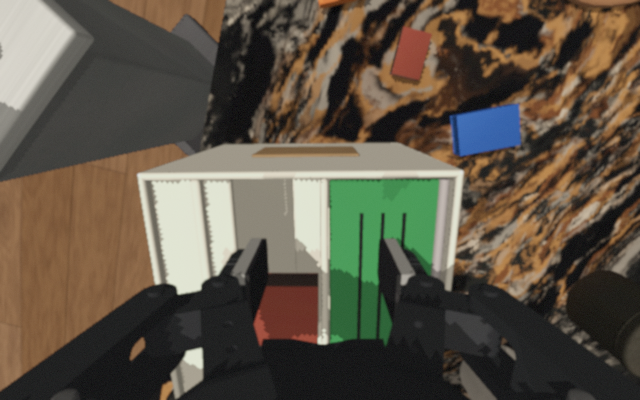

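>>> carry_out(
  linear=[
    [0,0,0.005],
    [0,0,0.01],
    [0,0,0.015],
    [0,0,0.02],
    [0,0,0.02],
  ],
  roll=[0,0,0,0,0],
)

```text
clock: 4.28
tool_pos: [0.4104, 0.2241, 0.1244]
eef_rot: [-179.9, -0.0, 135.0]
contact_force: [0.5, -0.1, -0.5]
finger_gap: 0.0519
grasp_force: 0.0
```

```bash
python3 go.py -64 8.5 113
python3 - <<'E'
from h import *
im,d=ctrl.capture("wrist");c=cal("wrist")
p=np.load("caddy.npy");a=p[2];M=np.array([[np.cos(a),-np.sin(a)],[np.sin(a),np.cos(a)]])
f=lambda w:(np.r_[(w[:2]-p[:2])@M,w[2]]*1000).round()
for uv in((345,200),(370,200),(255,240),(255,244),(320,345),(320,370),(320,395),(160,300),(100,370),(220,350)):print(uv,d[uv[1],uv[0]].round(4),f(atd("wrist",uv,d[uv[1],uv[0]],c)))
E
```

```text
tcp caddy [-0.0626  0.0085] 0.1244 shift [0.0014 0.     0.0114] roll -0.0 F [ 0.5 -0.1 -0.5] gap 0.0519 t 4.275
(345, 200) 0.1573 [-88.  21. 150.]
(370, 200) 0.1568 [-88.  33. 151.]
(255, 240) 0.1418 [-75. -20. 170.]
(255, 244) 0.1393 [-74. -19. 173.]
(320, 345) 0.0795 [-74.   9. 235.]
(320, 370) 0.0712 [-74.   9. 243.]
(320, 395) 0.0639 [-75.   9. 250.]
(160, 300) 0.0947 [-76. -38. 218.]
(100, 370) 0.0728 [-72. -42. 242.]
(220, 350) 0.0681 [-81. -12. 245.]
```

>>> carry_out(
  linear=[
    [0.001,0,0.006],
    [0.001,0,0.012],
    [0.001,0,0.018],
    [0.001,0,0.022],
    [0.001,0,0.022],
  ],
  roll=[0,0,0,0,0],
)

```text
clock: 4.95
tool_pos: [0.4104, 0.2255, 0.1027]
eef_rot: [179.9, -0.0, 135.0]
contact_force: [0.7, 1.2, 4.3]
finger_gap: 0.052
grasp_force: 1.6
```

```bash
python3 go.py -64 8.5 74
```

```text
tcp caddy [-0.0636  0.0095] 0.1027 shift [ 0.0004 -0.001   0.0287] roll -0.0 F [0.7 1.2 4.3] gap 0.052 t 4.95
```

>>> carry_out(
  linear=[
    [0,0,0.007],
    [0,-0.001,0.014],
    [0,-0.001,0.021],
    [0,-0.001,0.028],
    [0,-0.001,0.028],
  ],
  roll=[0,0,0,0,0],
)

```text
clock: 5.58
tool_pos: [0.4081, 0.2232, 0.074]
eef_rot: [-179.8, -0.0, 135.0]
contact_force: [-1.8, -1.5, 3.3]
finger_gap: 0.052
grasp_force: 1.8
```

```bash
python3 go.py -64 8.5 74
cat > look.py <<'E'
import sys
from h import *
im,d=ctrl.capture("wrist");c=cal("wrist");p=np.load("caddy.npy");a=p[2];M=np.array([[np.cos(a),-np.sin(a)],[np.sin(a),np.cos(a)]])
hsv=cv2.cvtColor(im,cv2.COLOR_RGB2HSV)
def pts(m):
    v,u=np.nonzero(m&(d>0));W=np.array([atd("wrist",q,d[q[1],q[0]],c) for q in zip(u[::9],v[::9])]);return np.c_[(W[:,:2]-p[:2])@M,W[:,2]]
Q=pts(cv2.inRange(hsv,(50,110,30),(85,255,255))>0);Q=Q[(abs(Q[:,0])<.1)&(Q[:,1]<.08)&(Q[:,1]>-.07)]
k=np.polyfit(Q[:,1],Q[:,2],1);print("flap pts",len(Q),"angle",np.arctan(k[0]).round(3))
R=pts((cv2.inRange(hsv,(0,130,40),(8,255,255))|cv2.inRange(hsv,(172,130,40),(180,255,255)))>0);R=R[(abs(R[:,0])<.1)&(abs(R[:,1])<.09)]
if len(R):print("red",len(R),R.min(0).round(3),R.max(0).round(3))
cv2.imwrite("pics/%s.png"%sys.argv[1],im[:,:,::-1])
E
python3 look.py w4
```

```text
tcp caddy [-0.0636  0.0062] 0.074 shift [ 0.0004  0.0023 -0.    ] roll -0.001 F [-1.8 -1.5  3.3] gap 0.052 t 5.575
flap pts 887 angle 0.762
red 11 [-0.075 -0.048  0.166] [-0.037 -0.022  0.2  ]
```

View pics/w4.png

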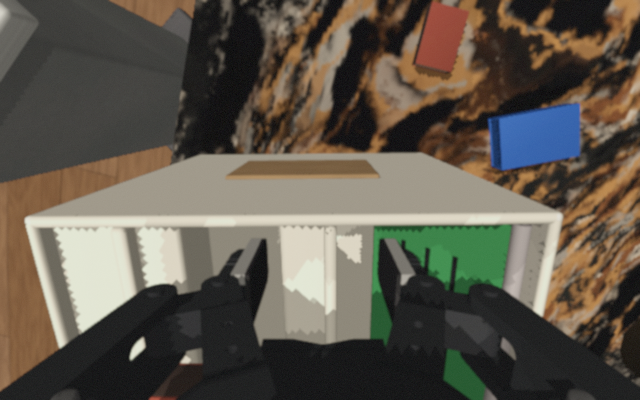

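>>> carry_out(
  linear=[
    [0,0.002,0.002],
    [-0.008,0.002,0.002],
    [-0.016,0.002,0.002],
    [-0.024,0.002,0.002],
    [-0.03,0.002,0.002],
  ],
  roll=[0,0,0,0,0],
)

```text
clock: 6.25
tool_pos: [0.4323, 0.204, 0.0728]
eef_rot: [-180.0, -0.0, 134.9]
contact_force: [-5.7, 0.9, 1.7]
finger_gap: 0.0521
grasp_force: 2.0
```

```bash
python3 go.py 18 8.5 72; python3 look.py w5
```

```text
tcp caddy [-0.0329  0.0097] 0.0728 shift [-0.0509 -0.0012  0.0008] roll -0.001 F [-5.7  0.9  1.7] gap 0.0521 t 6.25
flap pts 2251 angle 0.852
red 104 [-0.05  -0.045  0.165] [-0.007 -0.012  0.2  ]
```

>>> carry_out(
  linear=[
    [-0.01,-0.001,0],
    [-0.02,-0.001,0],
    [-0.03,-0.001,0],
    [-0.04,-0.001,0],
    [-0.05,-0.001,0],
  ],
  roll=[0,0,0,0,0],
)

```text
clock: 6.92
tool_pos: [0.4672, 0.1678, 0.0728]
eef_rot: [180.0, 0.0, 135.0]
contact_force: [-4.5, -0.0, 3.1]
finger_gap: 0.0521
grasp_force: 1.9
```

>>> carry_out(
  linear=[
    [0,0,0],
    [0,0,0],
  ],
  roll=[0,0],
)

```text
clock: 7.18
tool_pos: [0.4678, 0.167, 0.0729]
eef_rot: [180.0, 0.1, 134.8]
contact_force: [-1.0, -4.2, 2.3]
finger_gap: 0.0523
grasp_force: 2.0
```

```bash
python3 go.py 18 8.5 72; python3 look.py w6
python3 - <<'E'
from h import *
im,d=ctrl.capture("side");cv2.imwrite("pics/s6.png",cv2.resize(im[150:270,250:390,::-1],None,fx=5,fy=5))
E
```

```text
tcp caddy [0.0184 0.0087] 0.0729 shift [ 0.0004 -0.0002  0.0009] roll -0.003 F [-1.  -4.2  2.3] gap 0.0523 t 7.175
flap pts 4717 angle 0.85
red 307 [ 0.016 -0.07   0.019] [ 0.053 -0.039  0.069]
```

View pics/s6.png

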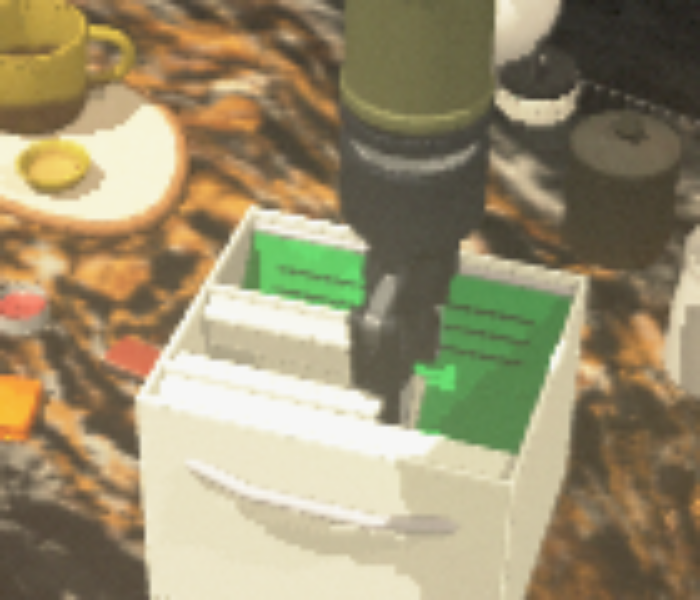

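>>> carry_out(
  linear=[
    [0.012,0,0],
    [0.024,0,0],
    [0.036,0,0],
    [0.048,0,0],
    [0.05,0,0],
  ],
  roll=[0,0,0,0,0],
)

```text
clock: 7.9
tool_pos: [0.43, 0.205, 0.0728]
eef_rot: [-180.0, -0.1, 135.1]
contact_force: [-1.3, -3.3, 3.2]
finger_gap: 0.0521
grasp_force: 2.0
```

>>> carry_out(
  linear=[
    [0,0,-0.01],
    [0,0,-0.02],
    [0,0,-0.03],
    [0,0,-0.04],
    [0,0,-0.06],
  ],
  roll=[0,0,0,0,0],
)

```text
clock: 8.52
tool_pos: [0.4327, 0.2052, 0.1337]
eef_rot: [179.8, 0.0, 135.0]
contact_force: [0.4, 0.1, -0.6]
finger_gap: 0.0518
grasp_force: 0.0
```

>>> carry_out(
  linear=[
    [0,0,-0.03],
    [0,0,-0.06],
    [0,0,-0.09],
    [0,0,-0.11],
    [0,0,-0.11],
  ],
  roll=[0,0,0,0,0],
)

```text
clock: 9.15
tool_pos: [0.4336, 0.2055, 0.245]
eef_rot: [179.6, 0.1, 135.0]
contact_force: [-0.8, 0.6, 0.1]
finger_gap: 0.0519
grasp_force: 0.0
```

```bash
python3 go.py 18 8.5 72; python3 look.py w7
```

```text
tcp caddy [-0.0331  0.0117] 0.245 shift [-0.0508 -0.0045  0.173 ] roll -0.0 F [-0.8  0.6  0.1] gap 0.0519 t 9.15
flap pts 1749 angle -0.049
red 47 [ 0.018 -0.059  0.021] [ 0.052 -0.043  0.046]
```

View pics/w7.png

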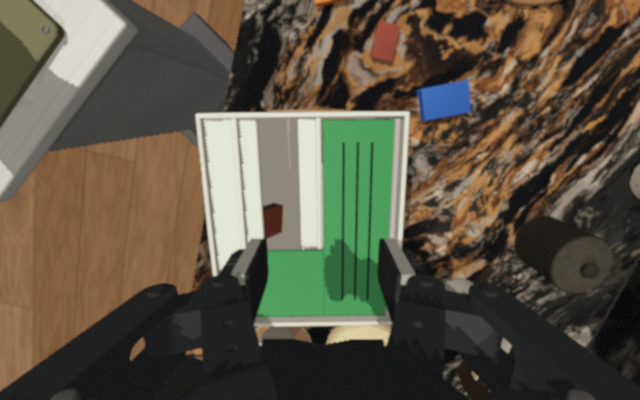

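The flap is shut (green patch level with the deck, around (325,285)). The match box lies on the caddy floor, seen through the groove at (272,220). I'm handing it in.

```bash
python3 -c "
from plant import ctrl
print(ctrl.job_done())"
```

```text
the job is handed in; nothing more can be done
None
```

The match box dropped through the held-open flap into the caddy, the flap is shut again, the arm is clear, nothing else was touched as far as I could see, and the job is handed in (the hand-in returned no verdict).

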